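# Nest the red shells on the packing stand and cap the stack

### The arm

A 6-joint arm with a two-finger parallel gripper is mounted at the origin on the work surface. World frame = base frame: x ahead of the robot, y to its left, z up, the work surface at z = 0. Lengths are in mm, angles in rad, forces in N, time in s.
With the tool pointing down it reaches from about 350 to 775 mm from the base axis. Payload 7.3 kg.
Tool frame: the origin (TCP) lies at the centre of the arm's flange, where the gripper is bolted on; the fingertips stand 178 mm ahead of it and the grasp point (between the pads) lies 159 mm ahead of it; z points along the fingers, y is the direction in which the jaws open and shut (so a half turn about z gives the same grasp; the last joint's range is limited). The gripper opens to 92 mm and grips with 3 to 60 N. Pads are 19 mm wide; open, the fingers measure 130 mm over their backs; the gripper's body (75 mm by 190 mm) begins 47 mm behind the grasp point.
Start: joints at [1.084, 0.342, 1.524, -0, 1.275, -0.146], TCP at [175.455, 494.816, 404.741] pointing down, gripper open.
Joint ranges: [-2.53, 2.53], [-0.77, 2.02], [0.04, 2.7], [-1, 4.14], [0.28, 2.66], [-3.11, 3.11]. Speed limits (rad/s): [2.57, 2.57, 3.14, 3.14, 3.14, 3.14].

### API

Orientations are given as [roll, pitch, yaw] about the fixed x, y, z axes, in that order (R = Rz(yaw) Ry(pitch) Rx(roll)).
In Python, from plant import get_obs, capture, close_job gives the robot as it stands. The module is installed in compiled form; this text tells all that it offers.
- The arm moves only by the shell command python3 -m pendant 'ROWS'. ROWS is JSON, a list of rows, each a list of 3 entries, a list of its own where there are three numbers: the shift along the tool's x, y, z in m, then the turn, a rotation vector about the tool's x, y, z in rad, then the finger opening in m, from 0 to 0.0918. In form: [[[tx, ty, tz], [wx, wy, wz], fingers], ...]. A call has 1 to 10 rows; each row is the pose to reach, as a shift and turn from the pose commanded when the call began, along the tool's axes at that moment; what a row does not reach only later rows make up. A row lasts 1/12 s, in which the tool goes at most 41.7 mm and 7.16 degrees, less where a joint would pass 70% of its speed; a pose out of reach is approached as far as the arm can. A call with a gripper value outside its range is refused whole. The fingers move at their own pace and stop on an object; the grip force is fixed at half the most. Time passes only in rows, so rows that repeat a pose let the fingers close. It gives the time, the measured TCP pose, the force and the opening at its end, in the units of the state.
- get_obs(): the state, without advancing time (a new reading comes with each control period).
- capture(name): name is "side" or "top"; returns a dict with "color" (480x640x3 uint8, red, green, blue), "mtx" (3x3 intrinsics, pixels), "dist" ([k1, k2, p1, p2, k3] as OpenCV has them; the pictures are not rectified), "rvec" (rotation vector, rad) and "tvec" (3), from world to camera coordinates, as OpenCV has them. Camera axes: x right, y down, z forward; pixel columns grow to the right and rows downward; lengths in mm; the calibration is good to about 2 mm. A picture is of the moment at which its call begins. There is no depth.
- close_job(): hands the job in, once; it reports no verdict.
The state is a dict: "time": time; "joint_positions": joint angles; "dq": joint speeds; "tau": joint torques, N m; "tool_pos": TCP position; "tcp_rot": TCP orientation; "contact_force": force on the tool from outside, world axes, zero at the start; "moment": the same for the moment, N m; "grip_width": finger opening in mm.
Only numpy, scipy, OpenCV 4.12 (cv2) and the standard library are available. Lean on these libraries where they do the work, as an engineer would, in place of code of your own. Each camera call takes 0.05 s, during which the arm holds its last target. There are 200 camera calls.

### The job

Take the grey shell that was left on the nesting stand and nest it fully down over the other grey shell on the bench. Then nest every red shell upright on the stand, one over another, each fully seated, and only after that fetch the yellow cap from the blue crate and seat it fully over the top of the red stack. Set things down gently without forcing the stack, and leave the tape, the jar and the screwdriver where they are.

Things in the scene. Friction and masses are not known exactly. Their poses are not given: they have to be found in the camera images.
- stand: Nesting stand, fixed: blue block 130 x 130 x 26 mm with an aluminium cone shaped like the outside of a shell (52 mm across at 85 mm, 34 mm neck up to 115 mm above the bench). Origin: on the cone's axis at bench level. The first shell over it rests with its mouth 30 mm above the bench, the next ones at 60, 90, 120 mm.
- red1: Red shell; 2 to 4 of red1 to red4 are there. All shells, red or grey, are alike: tapered, mouth down, 115 mm high, outside 88 mm across at the mouth, evenly narrowing to 52 mm at 85 mm height, then a shoulder and a solid neck 34 mm across from 93 to 115 mm height, to grip. Wall 4.2 mm, hollow up to a flat roof 85 mm above the mouth. Origin: centre of the mouth, z up the neck.
- red2: Red shell, sizes as red1. A shell over another rests with its roof on the lower one's neck top, its mouth 30 mm higher than the lower one's, with about 2 mm of play all round. Origin: centre of the mouth, z up the neck.
- red3: Red shell, sizes as red1. About 0.14 kg, black weighted skirt on the lowest 20 mm (stands firmly) with a small inlet boss that does not hinder nesting. Origin: centre of the mouth, z up the neck.
- red4: Red shell, sizes as red1. Origin: centre of the mouth, z up the neck.
- grey_left: Grey shell left over on the stand at the start, nested over its cone (mouth 30 mm above the bench). Same shape and size as red1. Origin: centre of the mouth, z up the neck.
- grey_home: The other grey shell, standing loose on the bench among the red ones. Same shape and size as red1. Origin: centre of the mouth, z up the neck.
- cap: Yellow stack cap, mouth down in the crate: tapered cup 71 mm across at the mouth, 52 mm at 45 mm height, shoulder, then a solid knob 28 mm in diameter from 53 to 81 mm height. Hollow up to a flat roof 45 mm above its mouth. On a shell's neck top it rests with its mouth 70 mm above the shell's mouth. 0.09 kg. Origin: centre of the mouth, z up the knob.
- crate: Low blue open crate, fixed: 210 x 290 mm outside, 50 mm high, wall and floor 5 mm. Holds the yellow cap, a black cap of the same shape (not wanted), a brass coupling 40 mm high, and a grey elbow, a grey nozzle and a black trigger, 24 to 30 mm high. Origin: centre of its underside.
- tape: Bystander: roll of brown tape, 100 mm across, 48 mm high, lying flat on the bench. Origin: centre of its underside.
- jar: Bystander: white jar with blue lid, 60 mm across, 85 mm high. Origin: centre of its underside.
- driver: Bystander: screwdriver 190 mm long lying on the bench, handle to its own -x. Origin: centre of its underside.
There are look-alikes about, which are no part of the job. Leave any purple look-alike of the grey_left alone.

How it is judged:
By the outcome, as a careful person would: the job done as asked, in the order asked, and still so for the second after the job is handed in, with the robot touching nothing.
Of red1, red2, red3, red4 only 2 to 4 are there at a start; the rules pass over those that are not, and their reading is None.
At some moment in a run one of red1, red2, red3, red4, grey_home may be knocked a few centimetres aside while the robot is not near it.
It also fails if it takes over 210 s, if anything falls off the work surface, if the arm or the gripper's body presses on something with over 40 N, if the wrist force passes 120 N, or if a joint passes its speed limit or range.

## Working session

There is one attempt and no reset: what is moved stays moved. The work goes in short steps, Python scripts to look and compute and a shell command to move; the robot and the scene stay as the last step left them, time stands still between calls to the robot, and variables do not carry over. Pictures are saved under pics/ and viewed, about 12 in all and at most 16, crops included, and the job is handed in when it is done.

```bash
mkdir -p pics
python3 - <<'E'
from plant import get_obs, capture
import cv2, numpy as np, pickle
for n in ("side","top"):
    c=capture(n); pickle.dump(c,open(f"{n}0.pkl","wb"))
    cv2.imwrite(f"pics/{n}0.png",c["color"][:,:,::-1])
    R=cv2.Rodrigues(np.array(c["rvec"],float))[0]; print(n,(-R.T@np.array(c["tvec"]).ravel()).round(), c["mtx"],c["dist"])
o=get_obs(); print(o)
E
```

```text
side [ 409. -654.  894.] [[447.79937128   0.         316.20527497]
 [  0.         447.79937128 233.09544632]
 [  0.           0.           1.        ]] [0.00702069 0.         0.         0.         0.        ]
top [ 359.   -5. 1431.] [[551.80744549   0.         318.40156178]
 [  0.         551.80744549 242.7625159 ]
 [  0.           0.           1.        ]] [-0.16302111  0.          0.          0.          0.        ]
{'time': 0.1, 'joint_positions': array([ 1.08401214e+00,  3.42628100e-01,  1.52485544e+00, -4.26692676e-05,
        1.27539934e+00, -1.46009873e-01]), 'dq': array([-4.96148427e-05, -1.85924414e-03, -4.04012453e-03, -3.60454484e-04,
        7.18036403e-04,  8.14756443e-04]), 'tau': array([ 2.01445509e-03, -4.32003772e+01, -2.44695479e+01,  7.17816199e-02,
        5.27645065e-02, -6.26676047e-05]), 'tool_pos': array([175.40315249, 494.71956851, 404.15031199]), 'tcp_rot': array([-3.14031021e+00, -1.47346922e-04,  2.80083069e+00]), 'contact_force': array([-0.12478419, -0.08294325, -0.76296871]), 'moment': array([-0.02485035,  0.0438652 , -0.03915891]), 'grip_width': 91.86744786902838}
```

View pics/top0.png

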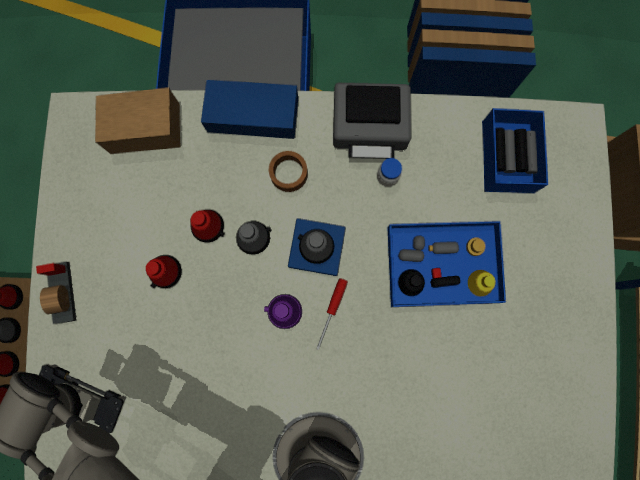

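View pics/side0.png

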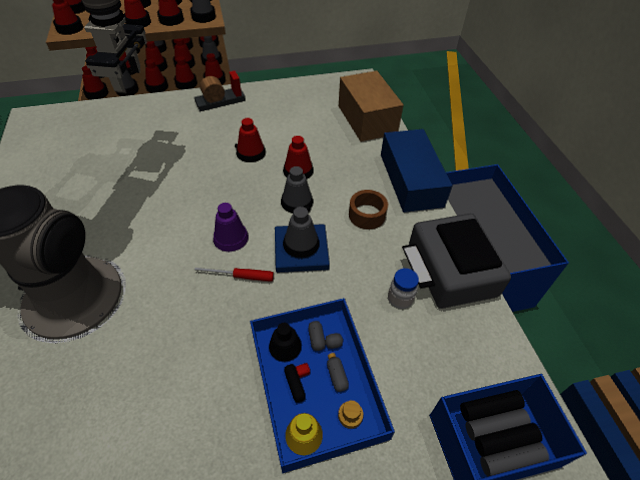

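Top view: red shells at (206,223) and (162,270); grey on the bench at (252,235); grey on the stand at (317,243); purple look-alike at (284,311); yellow cap at (483,283) and black cap at (411,282), both in the crate. The reds and greys on the racks beyond the bench edge are not part of the job. Next I'll look at enlarged crops to get the neck tops.

```bash
cat > h.py <<'E'
import cv2, numpy as np
from plant import get_obs, capture
def ray(c,px):
    R=cv2.Rodrigues(np.array(c["rvec"],float))[0]; t=np.array(c["tvec"],float).ravel()
    u=cv2.undistortPoints(np.array([[px]],float),c["mtx"],c["dist"])[0,0]
    return -R.T@t, R.T@np.array([u[0],u[1],1.])
def onz(c,px,z):
    o,d=ray(c,px); return o+d*(z-o[2])/d[2]
def tri(ca,pa,cb,pb):
    o1,d1=ray(ca,pa);o2,d2=ray(cb,pb)
    d1/=np.linalg.norm(d1);d2/=np.linalg.norm(d2)
    s=np.linalg.lstsq(np.c_[d1,-d2],o2-o1,rcond=None)[0]
    a,b=o1+s[0]*d1,o2+s[1]*d2
    return (a+b)/2,np.linalg.norm(a-b)
def proj(c,p):
    return cv2.projectPoints(np.array([p],float),np.array(c["rvec"],float),np.array(c["tvec"],float),c["mtx"],c["dist"])[0][0,0]
def crop(c,x,y,w,h,s):
    im=cv2.resize(c["color"][y:y+h,x:x+w,::-1],None,fx=s,fy=s,interpolation=cv2.INTER_CUBIC)
    return im
E
python3 - <<'E'
from h import *
import pickle
t=pickle.load(open("top0.pkl","rb"));s=pickle.load(open("side0.pkl","rb"))
a=crop(t,140,200,200,75,4); b=crop(t,390,225,120,80,3.3)[:264]; d=crop(s,225,100,110,66,3.64)
row=np.hstack([b,cv2.resize(d,(800-b.shape[1],264))]); 
cv2.imwrite("pics/c1.png",np.vstack([a,row]))
e=crop(s,225,100,110,170,3.5);f=crop(s,265,400,60,60,6.5)
im=np.zeros((595,790,3),np.uint8);im[:595,:385]=e[:595];im[:390,390:780]=f
cv2.imwrite("pics/c2.png",im)
E
```

```text
(no output)
```

View pics/c1.png

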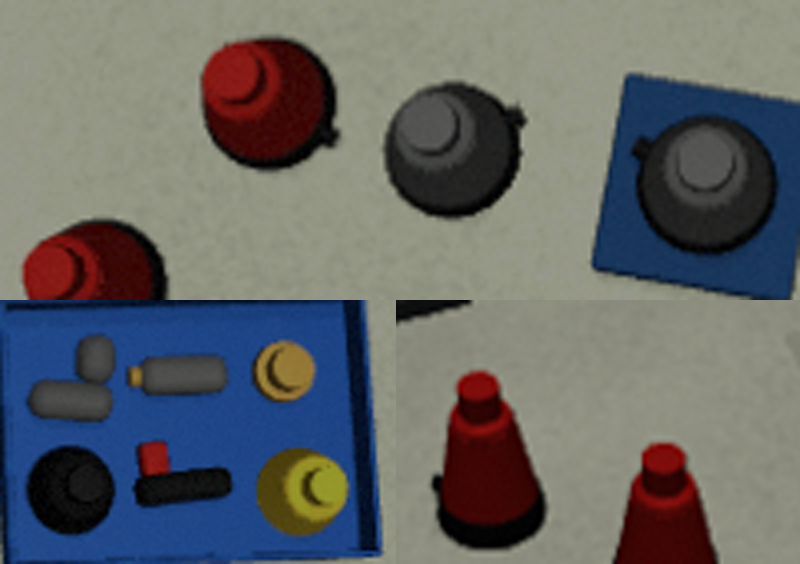

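View pics/c2.png

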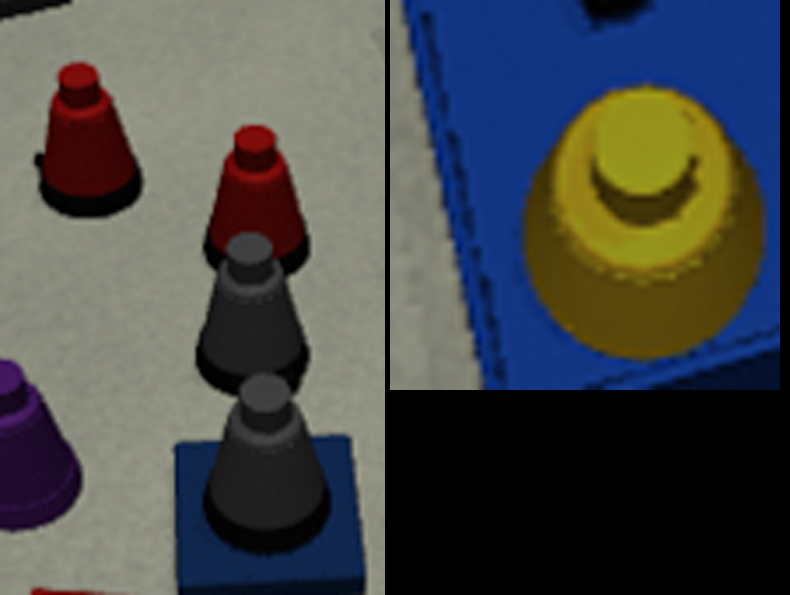

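c1 and c2 show the neck tops. In full-image pixels:

| Item | Top | Side |
|---|---|---|
| red a | (198.2,218) | (298,139) |
| red b | (153,268) | (247,120.6) |
| grey on bench | (247,230.5) | (296.4,170) |
| grey on stand | (316.5,240.5) | (301,210.6) |
| yellow knob | (488.5,281.7) | (304,423) |

The purple one stays out. Next step is triangulating these.

Run:
```python
from h import *
import pickle
t=pickle.load(open("top0.pkl","rb"));s=pickle.load(open("side0.pkl","rb"))
for n,a,b,z in [("redA",(198.2,218),(298.1,139.1),115),("redB",(153,268),(247.3,120.6),115),("gh",(247,230.5),(296.4,170),115),("gl",(316.5,240.5),(301,210.6),145),("cap",(488.5,281.7),(304.2,423),86)]:
    p,e=tri(t,a,s,b); print(n,p.round(1),round(e,1),onz(t,a,z)[:2].round(1),onz(s,b,z)[:2].round(1))
# stand block corners (top at z=26)
im=cv2.cvtColor(t["color"],cv2.COLOR_RGB2HSV);m=cv2.inRange(im,(100,100,30),(120,255,255));m[:,:280]=0;m[:,360:]=0;m[:210]=0;m[285:]=0
r=cv2.minAreaRect(cv2.findNonZero(m));print(r);print([onz(t,q,26)[:2].round() for q in cv2.boxPoints(r)],onz(t,r[0],26).round(1))
from scipy.spatial.transform import Rotation as R
print(R.from_euler("xyz",get_obs()["tcp_rot"]).as_matrix().round(3))
```

```text
redA [591.6 307.5 111.9] 1.8 [592.  306.7] [590.  303.6]
redB [465.9 412.4 115.7] 0.7 [466.3 412.6] [465.6 413.3]
gh [562.7 185.2 113.6] 2.2 [563.5 185. ] [561.3 183.5]
gl [538.6  15.4 147. ] 0.5 [538.6  15.4] [539.2  17.2]
cap [ 454.7 -414.6   74.2] 0.4 [ 453.7 -411. ] [ 454.3 -418. ]
((316.1493835449219, 246.8205108642578), (49.93431854248047, 49.644676208496094), 10.007979393005371)
[array([485.,  90.]), array([613.,  72.]), array([593., -55.]), array([466., -36.])] [538.9  17.8  26. ]
[[-0.943  0.334 -0.001]
 [ 0.334  0.942 -0.001]
 [ 0.    -0.001 -1.   ]]
```

Triangulated heights match: shells about 112–116 mm and grey on the stand 147 mm. Stand block centre (539,18) agrees with grey_left (538.6,15.4), giving an axis near (539,16.5). The cap's height is off by 12 mm, so I'll refine it later. First move: turn the tool axes square to the world and go above grey_left.

```bash
python3 -m pendant '[[[-0.025,-0.0165,0],[0,0,-0.1],0.0918],[[-0.05,-0.033,0],[0,0,-0.2],0.0918],[[-0.075,-0.0495,0],[0,0,-0.3],0.0918],[[-0.1,-0.066,0],[0,0,-0.3408],0.0918],[[-0.125,-0.0825,0],[0,0,-0.3408],0.0918],[[-0.15,-0.099,0],[0,0,-0.3408],0.0918],[[-0.175,-0.1155,0],[0,0,-0.3408],0.0918],[[-0.2,-0.132,0],[0,0,-0.3408],0.0918],[[-0.225,-0.1485,0],[0,0,-0.3408],0.0918],[[-0.25,-0.165,0],[0,0,-0.3408],0.0918]]' && python3 -m pendant '[[[-0.02,-0.026,0],[0,0,0],0.0918],[[-0.04,-0.052,0],[0,0,0],0.0918],[[-0.06,-0.078,0],[0,0,0],0.0918],[[-0.08,-0.104,0],[0,0,0],0.0918],[[-0.1,-0.13,0],[0,0,0],0.0918],[[-0.12,-0.156,0],[0,0,0],0.0918],[[-0.14,-0.182,0],[0,0,0],0.0918],[[-0.16,-0.208,0],[0,0,0],0.0918],[[-0.175,-0.23,0],[0,0,0],0.0918],[[-0.182,-0.239,0],[0,0,0],0.0918]]' && python3 -m pendant '[[[0,0,0],[0,0,0],0.0918],[[0,0,0],[0,0,0],0.0918]]'
```

```text
time: 0.93
tool_pos: [356.5, 254.4, 404.5]
tcp_rot: [-3.141, -0.0, -3.141]
contact_force: [-0.2, 0.1, 0.5]
grip_width: 92.0
time: 1.77
tool_pos: [539.3, 14.0, 404.0]
tcp_rot: [-3.141, -0.0, 3.139]
contact_force: [-0.5, -1.0, -0.7]
grip_width: 91.9
time: 1.93
tool_pos: [537.6, 17.0, 404.2]
tcp_rot: [3.141, -0.002, 3.141]
contact_force: [-0.9, 0.4, 0.1]
grip_width: 91.9
```

```bash
python3 -m pendant '[[[0,0,0.02],[0,0,0],0.0918],[[0,0,0.04],[0,0,0],0.0918],[[0,0,0.06],[0,0,0],0.0918],[[0,0,0.08],[0,0,0],0.0918],[[0,0,0.092],[0,0,0],0.0918],[[0,0,0.101],[0,0,0],0.0918],[[0,0,0.101],[0,0,0],0.0918]]' && python3 -m pendant '[[[0,0,0],[0,0,0],0.06],[[0,0,0],[0,0,0],0.05],[[0,0,0],[0,0,0],0.04],[[0,0,0],[0,0,0],0.03],[[0,0,0],[0,0,0],0.02],[[0,0,0],[0,0,0],0.02],[[0,0,0],[0,0,0],0.02],[[0,0,0],[0,0,0],0.02],[[0,0,0],[0,0,0],0.02],[[0,0,0],[0,0,0],0.02]]'
python3 - <<'E'
from h import *
c=capture("side");cv2.imwrite("pics/g1.png",crop(c,220,90,170,170,3.5))
E
```

```text
time: 2.52
tool_pos: [536.9, 18.1, 302.3]
tcp_rot: [3.141, -0.003, -3.14]
contact_force: [-0.7, -0.1, -0.1]
grip_width: 91.5
time: 3.35
tool_pos: [537.9, 16.7, 303.7]
tcp_rot: [3.142, -0.0, 3.142]
contact_force: [-0.3, 0.0, 0.6]
grip_width: 33.3
```

View pics/g1.png

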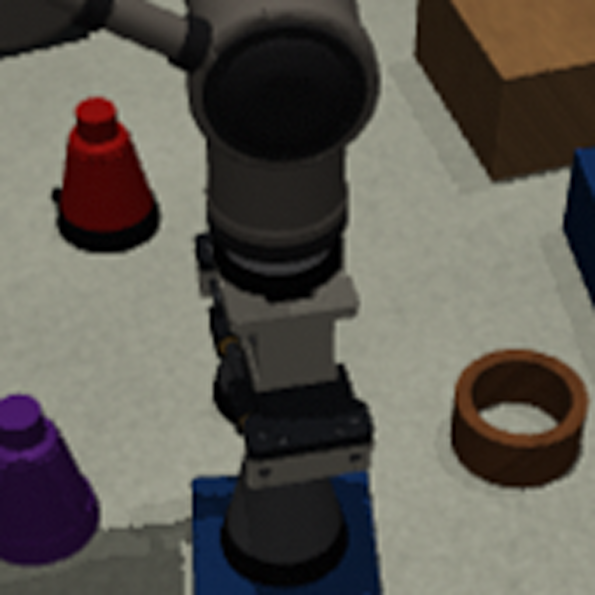

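Grip is closed on the neck at 33.3 mm with no force. Lifting, then rechecking the grey on the bench.

```bash
python3 -m pendant '[[[0,0,-0.005],[0,0,0],0.02],[[0,0,-0.015],[0,0,0],0.02],[[0,0,-0.03],[0,0,0],0.02],[[0,0,-0.045],[0,0,0],0.02],[[0,0,-0.06],[0,0,0],0.02],[[0,0,-0.075],[0,0,0],0.02],[[0,0,-0.09],[0,0,0],0.02],[[0,0,-0.105],[0,0,0],0.02],[[0,0,-0.115],[0,0,0],0.02],[[0,0,-0.115],[0,0,0],0.02]]'
python3 - <<'E'
from h import *
import pickle
c=capture("side");t=capture("top");pickle.dump((c,t),open("p2.pkl","wb"))
cv2.imwrite("pics/g2.png",np.hstack([crop(c,215,90,130,195,3),crop(t,140,200,195,130,2.05)[:585]] if 0 else [crop(c,215,90,130,195,3),cv2.copyMakeBorder(crop(t,140,195,200,130,2),0,585-260,0,0,cv2.BORDER_CONSTANT)]))
E
```

```text
time: 4.23
tool_pos: [538.1, 16.8, 421.5]
tcp_rot: [-3.141, 0.005, -3.142]
contact_force: [1.0, -0.7, -1.7]
grip_width: 33.4
```

View pics/g2.png

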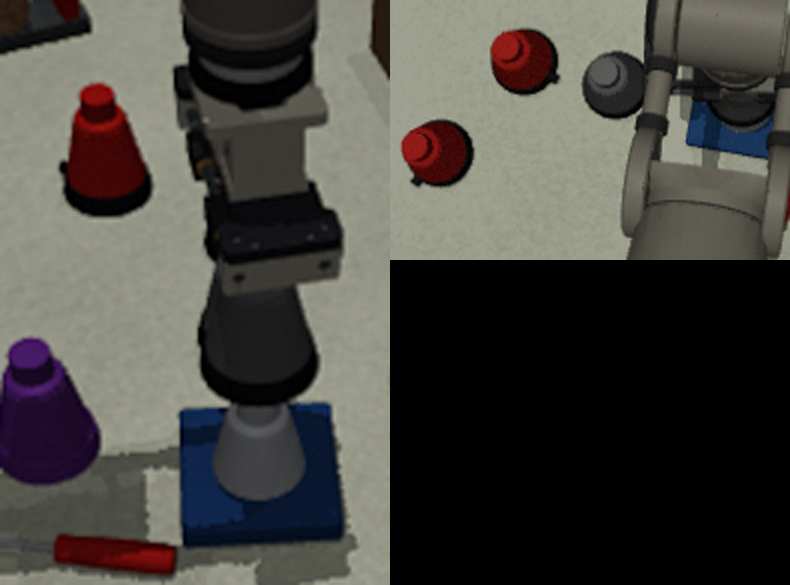

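The grey on the bench is unmoved: top disc at about (248,230), was (247,230.5). Carrying it over, shift (+24.3,+169.3).

```bash
python3 -m pendant '[[[-0.001,0.007,0],[0,0,0],0.02],[[-0.003,0.022,0],[0,0,0],0.02],[[-0.006,0.042,0],[0,0,0],0.02],[[-0.009,0.064,0],[0,0,0],0.02],[[-0.013,0.088,0],[0,0,0],0.02],[[-0.016,0.112,0],[0,0,0],0.02],[[-0.0195,0.135,0],[0,0,0],0.02],[[-0.022,0.155,0],[0,0,0],0.02],[[-0.0235,0.165,0],[0,0,0],0.02],[[-0.0243,0.1693,0],[0,0,0],0.02]]' && python3 -m pendant '[[[0,0,0],[0,0,0],0.02],[[0,0,0.005],[0,0,0],0.02],[[0,0,0.015],[0,0,0],0.02],[[0,0,0.025],[0,0,0],0.02],[[0,0,0.035],[0,0,0],0.02],[[0,0,0.045],[0,0,0],0.02],[[0,0,0.055],[0,0,0],0.02],[[0,0,0.06],[0,0,0],0.02],[[0,0,0.06],[0,0,0],0.02]]'
python3 - <<'E'
from h import *
c=capture("side");t=capture("top")
im=np.zeros((600,700,3),np.uint8);a=crop(c,240,120,100,150,4);im[:600,:400]=a;b=crop(t,220,195,75,75,4);im[:300,400:700]=b
cv2.imwrite("pics/g3.png",im)
E
```

```text
time: 5.17
tool_pos: [562.1, 187.8, 417.6]
tcp_rot: [-3.142, -0.002, -3.139]
contact_force: [0.7, 0.3, -1.4]
grip_width: 33.2
time: 5.92
tool_pos: [562.0, 185.9, 356.9]
tcp_rot: [-3.141, -0.003, 3.141]
contact_force: [0.2, -0.1, -1.9]
grip_width: 33.3
```

View pics/g3.png

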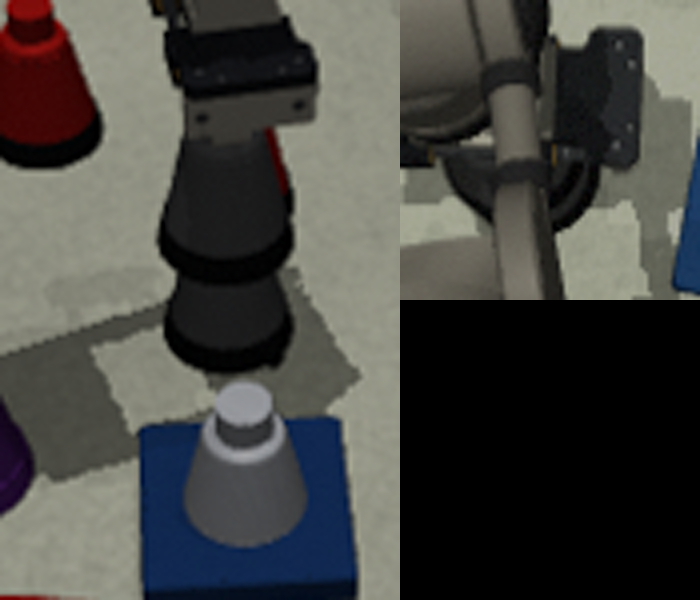

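The upper shell's mouth is over the lower one, 55 mm to go, with no contact force. Continuing slowly.

```bash
python3 -m pendant '[[[0,0,0.006],[0,0,0],0.02],[[0,0,0.012],[0,0,0],0.02],[[0,0,0.018],[0,0,0],0.02],[[0,0,0.024],[0,0,0],0.02],[[0,0,0.03],[0,0,0],0.02],[[0,0,0.035],[0,0,0],0.02],[[0,0,0.035],[0,0,0],0.02]]' && python3 -m pendant '[[[0,0,0.003],[0,0,0],0.02],[[0,0,0.006],[0,0,0],0.02],[[0,0,0.009],[0,0,0],0.02],[[0,0,0.012],[0,0,0],0.02],[[0,0,0.0145],[0,0,0],0.02],[[0,0,0.0165],[0,0,0],0.02],[[0,0,0.0165],[0,0,0],0.02]]'
```

```text
time: 6.6
tool_pos: [562.0, 186.0, 322.2]
tcp_rot: [-3.141, -0.002, -3.142]
contact_force: [-0.4, 0.5, -1.9]
grip_width: 33.2
time: 7.18
tool_pos: [562.1, 186.0, 306.7]
tcp_rot: [-3.142, -0.001, 3.142]
contact_force: [0.7, 0.2, -2.4]
grip_width: 33.5
```

```bash
python3 -m pendant '[[[0,0,0.001],[0,0,0],0.02],[[0,0,0.002],[0,0,0],0.02],[[0,0,0.0025],[0,0,0],0.02]]' && python3 -m pendant '[[[0,0,0.0005],[0,0,0],0.02],[[0,0,0.001],[0,0,0],0.02],[[0,0,0.001],[0,0,0],0.02]]'
```

```text
time: 7.43
tool_pos: [562.2, 186.0, 304.7]
tcp_rot: [-3.141, -0.0, -3.142]
contact_force: [-0.9, 0.1, -0.8]
grip_width: 33.2
time: 7.68
tool_pos: [562.2, 186.0, 303.8]
tcp_rot: [-3.142, 0.0, 3.142]
contact_force: [-0.4, -1.2, -0.6]
grip_width: 33.0
```

Load is on the lower shell and the height equals the grasp height, so it's seated. Releasing, backing up, and moving toward the reds for a look.

```bash
python3 -m pendant '[[[0,0,0],[0,0,0],0.036],[[0,0,0],[0,0,0],0.042],[[0,0,0],[0,0,0],0.06],[[0,0,0],[0,0,0],0.0918],[[0,0,0],[0,0,0],0.0918],[[0,0,0],[0,0,0],0.0918],[[0,0,0],[0,0,0],0.0918]]' && python3 -m pendant '[[[0,0,-0.015],[0,0,0],0.0918],[[0,0,-0.03],[0,0,0],0.0918],[[0,0,-0.05],[0,0,0],0.0918],[[0,0,-0.07],[0,0,0],0.0918],[[0,0,-0.09],[0,0,0],0.0918],[[0,0,-0.11],[0,0,0],0.0918],[[0,0,-0.11],[0,0,0],0.0918]]' && python3 -m pendant '[[[0.012,-0.02,0],[0,0,0],0.0918],[[0.024,-0.04,0],[0,0,0],0.0918],[[0.036,-0.06,0],[0,0,0],0.0918],[[0.048,-0.08,0],[0,0,0],0.0918],[[0.06,-0.1,0],[0,0,0],0.0918],[[0.072,-0.12,0],[0,0,0],0.0918],[[0.084,-0.14,0],[0,0,0],0.0918],[[0.096,-0.16,0],[0,0,0],0.0918],[[0.1,-0.17,0],[0,0,0],0.0918],[[0.1,-0.17,0],[0,0,0],0.0918]]'
python3 - <<'E'
from h import *
import pickle
c=capture("side");t=capture("top");pickle.dump((c,t),open("p3.pkl","wb"))
im=np.zeros((600,795,3),np.uint8);a=crop(c,235,95,100,150,4);im[:600,:400]=a;b=crop(t,140,200,130,100,3);im[:300,400:790]=b
cv2.imwrite("pics/g4.png",im)
E
```

```text
time: 8.27
tool_pos: [562.2, 186.1, 303.7]
tcp_rot: [3.141, 0.0, -3.142]
contact_force: [-0.5, -0.0, 0.0]
grip_width: 71.2
time: 8.85
tool_pos: [562.6, 186.2, 418.2]
tcp_rot: [3.14, 0.008, -3.142]
contact_force: [-0.5, -0.7, 0.6]
grip_width: 91.8
time: 9.68
tool_pos: [461.6, 14.7, 413.4]
tcp_rot: [-3.141, -0.0, 3.139]
contact_force: [-0.7, 0.1, -0.3]
grip_width: 91.7
```

View pics/g4.png

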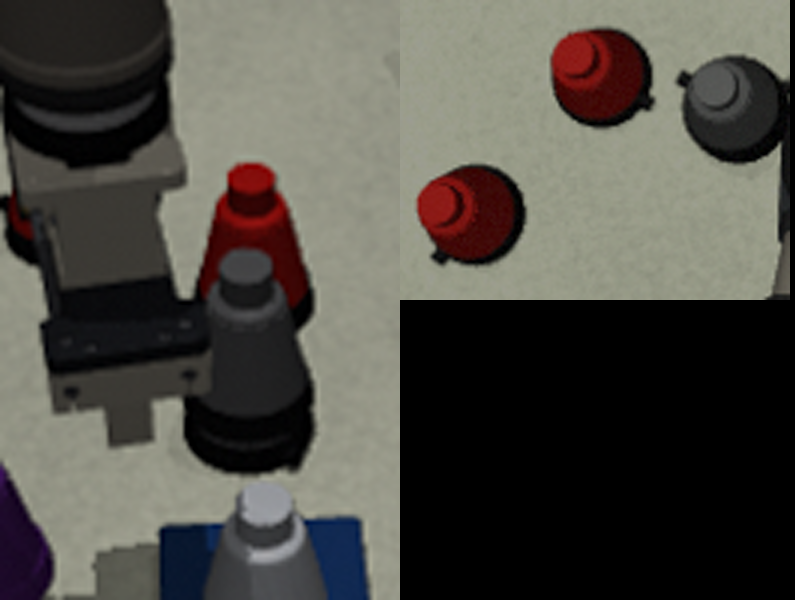

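The grey pair is nested, with the upper skirt about 30 mm above the lower. Both reds are unmoved: red A top (199,219), red B (153.3,268). I'll use the grey stack as a reference to remove camera bias.

Run:
```python
from h import *
import pickle
c,t=pickle.load(open("p3.pkl","rb"))
for n,a,b,z in [("gstack",(244.7,228.3),(296.5,161.3),145),("redA",(199,219),(297.8,140),115),("redA0",(198.2,218),(298.1,139.1),115),("cone",(316.5,240.5),(301.2,216.2+4.5),115)]:
    p,e=tri(t,a,c,b); print(n,p.round(1),round(e,1),onz(t,a,z)[:2].round(1),onz(c,b,z)[:2].round(1))
# red neck-top discs: bright red pixels
for im,n in((t,"t"),(c,"c")):
    h=cv2.cvtColor(im["color"],cv2.COLOR_RGB2HSV);m=cv2.inRange(h,(0,150,125 if n=="t" else 120),(8,255,255))|cv2.inRange(h,(172,150,125 if n=="t" else 120),(180,255,255))
    k,_,st,ce=cv2.connectedComponentsWithStats(m)
    print(n,[(s.tolist(),q.round(1).tolist()) for s,q in zip(st,ce) if 20<s[4]<900 and 120<s[1]<300 or (n=="c" and 20<s[4]<900)])
```

```text
gstack [563.7 186.9 141.1] 1.9 [564.  186.3] [561.9 182.4]
redA [589.9 305.7 110.4] 0.8 [589.5 304.6] [588.5 300. ]
redA0 [591.6 307.5 111.9] 1.8 [592.  306.7] [590.  303.6]
cone [541.2  16.  111.8] 4.2 [542.8  15.9] [538.5  13.1]
t [([191, 211, 13, 16, 138], [197.0, 217.9]), ([146, 260, 12, 16, 135], [151.5, 267.4]), ([156, 260, 8, 13, 24], [161.0, 265.2]), ([36, 263, 18, 10, 117], [44.6, 267.9]), ([434, 269, 6, 9, 47], [436.6, 272.5])]
c [([292, 136, 12, 7, 62], [297.4, 138.8]), ([291, 144, 15, 8, 29], [298.8, 149.1]), ([297, 364, 12, 10, 80], [302.2, 368.5])]
```

```bash
python3 -m pendant '[[[-0.012,0.028,0],[0,0,0],0.0918],[[-0.026,0.06,0],[0,0,0],0.0918],[[-0.04,0.092,0],[0,0,0],0.0918],[[-0.054,0.124,0],[0,0,0],0.0918],[[-0.068,0.156,0],[0,0,0],0.0918],[[-0.082,0.188,0],[0,0,0],0.0918],[[-0.096,0.22,0],[0,0,0],0.0918],[[-0.11,0.252,0],[0,0,0],0.0918],[[-0.121,0.278,0],[0,0,0],0.0918],[[-0.127,0.29,0],[0,0,0],0.0918]]' && python3 -m pendant '[[[0,0,0],[0,0,0],0.0918],[[0,0,0.015],[0,0,0],0.0918],[[0,0,0.035],[0,0,0],0.0918],[[0,0,0.055],[0,0,0],0.0918],[[0,0,0.075],[0,0,0],0.0918],[[0,0,0.095],[0,0,0],0.0918],[[0,0,0.115],[0,0,0],0.0918],[[0,0,0.13],[0,0,0],0.0918],[[0,0,0.139],[0,0,0],0.0918],[[0,0,0.139],[0,0,0],0.0918]]' && python3 -m pendant '[[[0,0,0],[0,0,0],0.06],[[0,0,0],[0,0,0],0.05],[[0,0,0],[0,0,0],0.04],[[0,0,0],[0,0,0],0.03],[[0,0,0],[0,0,0],0.02],[[0,0,0],[0,0,0],0.02],[[0,0,0],[0,0,0],0.02],[[0,0,0],[0,0,0],0.02],[[0,0,0],[0,0,0],0.02],[[0,0,0],[0,0,0],0.02]]'
```

```text
time: 10.62
tool_pos: [589.4, 311.0, 412.2]
tcp_rot: [3.14, -0.001, -3.138]
contact_force: [0.2, 0.4, -0.8]
grip_width: 91.7
time: 11.45
tool_pos: [588.5, 305.9, 272.2]
tcp_rot: [-3.14, -0.004, -3.141]
contact_force: [0.1, -0.4, 0.0]
grip_width: 92.0
time: 12.28
tool_pos: [589.2, 306.1, 274.7]
tcp_rot: [3.141, 0.0, -3.142]
contact_force: [-0.6, 0.5, -0.7]
grip_width: 33.2
```

```bash
python3 -m pendant '[[[0,0,-0.005],[0,0,0],0.02],[[0,0,-0.015],[0,0,0],0.02],[[0,0,-0.035],[0,0,0],0.02],[[0,0,-0.055],[0,0,0],0.02],[[0,0,-0.08],[0,0,0],0.02],[[0,0,-0.105],[0,0,0],0.02],[[0,0,-0.13],[0,0,0],0.02],[[0,0,-0.155],[0,0,0],0.02],[[0,0,-0.17],[0,0,0],0.02],[[0,0,-0.175],[0,0,0],0.02]]' && python3 -m pendant '[[[0.002,-0.01,0],[0,0,0],0.02],[[0.006,-0.033,0],[0,0,0],0.02],[[0.012,-0.068,0],[0,0,0],0.02],[[0.0185,-0.104,0],[0,0,0],0.02],[[0.025,-0.14,0],[0,0,0],0.02],[[0.0315,-0.177,0],[0,0,0],0.02],[[0.038,-0.214,0],[0,0,0],0.02],[[0.044,-0.248,0],[0,0,0],0.02],[[0.049,-0.276,0],[0,0,0],0.02],[[0.0513,-0.2893,0],[0,0,0],0.02]]' && python3 -m pendant '[[[0,0,0],[0,0,0],0.02],[[0,0,0.005],[0,0,0],0.02],[[0,0,0.015],[0,0,0],0.02],[[0,0,0.025],[0,0,0],0.02],[[0,0,0.035],[0,0,0],0.02],[[0,0,0.045],[0,0,0],0.02],[[0,0,0.055],[0,0,0],0.02],[[0,0,0.065],[0,0,0],0.02],[[0,0,0.07],[0,0,0],0.02],[[0,0,0.07],[0,0,0],0.02]]'
python3 - <<'E'
from h import *
c=capture("side");t=capture("top")
im=np.zeros((600,795,3),np.uint8);a=crop(c,240,130,100,150,4);im[:600,:400]=a;b=crop(t,120,200,130,100,3);im[:300,400:790]=b
cv2.imwrite("pics/g5.png",im)
E
```

```text
time: 13.12
tool_pos: [589.0, 306.0, 454.2]
tcp_rot: [3.139, 0.006, -3.142]
contact_force: [1.2, 0.3, -1.5]
grip_width: 33.0
time: 13.95
tool_pos: [536.5, 13.2, 448.3]
tcp_rot: [-3.141, -0.003, 3.139]
contact_force: [0.3, -0.7, -1.6]
grip_width: 33.0
time: 14.78
tool_pos: [537.7, 16.9, 378.1]
tcp_rot: [3.141, -0.003, -3.141]
contact_force: [0.1, 1.0, -1.8]
grip_width: 33.3
```

View pics/g5.png

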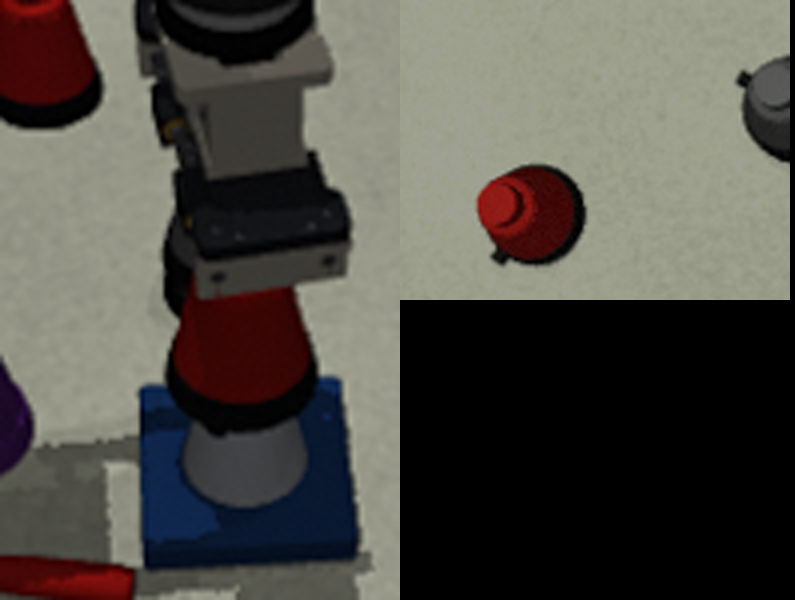

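Red A hangs centred over the cone (shell px x≈242, cone 244). Red B is unmoved. Lowering.

```bash
python3 -m pendant '[[[0,0,0.006],[0,0,0],0.02],[[0,0,0.012],[0,0,0],0.02],[[0,0,0.018],[0,0,0],0.02],[[0,0,0.024],[0,0,0],0.02],[[0,0,0.03],[0,0,0],0.02],[[0,0,0.036],[0,0,0],0.02],[[0,0,0.042],[0,0,0],0.02],[[0,0,0.048],[0,0,0],0.02],[[0,0,0.054],[0,0,0],0.02],[[0,0,0.055],[0,0,0],0.02]]' && python3 -m pendant '[[[0,0,0.003],[0,0,0],0.02],[[0,0,0.006],[0,0,0],0.02],[[0,0,0.009],[0,0,0],0.02],[[0,0,0.012],[0,0,0],0.02],[[0,0,0.015],[0,0,0],0.02],[[0,0,0.017],[0,0,0],0.02],[[0,0,0.017],[0,0,0],0.02]]' && python3 -m pendant '[[[0,0,0.001],[0,0,0],0.02],[[0,0,0.002],[0,0,0],0.02],[[0,0,0.002],[0,0,0],0.02]]' && python3 -m pendant '[[[0,0,0.0005],[0,0,0],0.02],[[0,0,0.001],[0,0,0],0.02],[[0,0,0.001],[0,0,0],0.02]]'
```

```text
time: 15.72
tool_pos: [537.7, 16.8, 323.4]
tcp_rot: [3.141, -0.002, 3.142]
contact_force: [0.4, -0.3, -0.4]
grip_width: 33.1
time: 16.3
tool_pos: [537.8, 16.8, 307.3]
tcp_rot: [3.141, -0.001, 3.142]
contact_force: [-0.1, 0.2, -2.6]
grip_width: 32.9
time: 16.55
tool_pos: [537.9, 16.8, 305.6]
tcp_rot: [3.142, 0.0, -3.142]
contact_force: [0.1, 0.4, -1.4]
grip_width: 33.1
time: 16.8
tool_pos: [537.9, 16.7, 304.7]
tcp_rot: [3.141, 0.0, 3.142]
contact_force: [0.8, -0.5, -1.9]
grip_width: 33.7
```

```bash
python3 -m pendant '[[[0,0,0.0005],[0,0,0],0.02],[[0,0,0.0005],[0,0,0],0.02],[[0,0,0.0005],[0,0,0],0.02]]' && python3 -m pendant '[[[0,0,0.0005],[0,0,0],0.02],[[0,0,0.0005],[0,0,0],0.02],[[0,0,0.0005],[0,0,0],0.02]]'
```

```text
time: 17.05
tool_pos: [537.9, 16.8, 304.4]
tcp_rot: [3.142, 0.0, -3.142]
contact_force: [-0.4, 0.4, 0.5]
grip_width: 33.0
time: 17.3
tool_pos: [537.9, 16.8, 304.3]
tcp_rot: [3.142, 0.001, -3.142]
contact_force: [-3.3, 0.6, 5.6]
grip_width: 33.3
```

Seated with light contact (5.6 N). Releasing and heading to red B.

```bash
python3 -m pendant '[[[0,0,0],[0,0,0],0.036],[[0,0,0],[0,0,0],0.042],[[0,0,0],[0,0,0],0.06],[[0,0,0],[0,0,0],0.0918],[[0,0,0],[0,0,0],0.0918],[[0,0,0],[0,0,0],0.0918],[[0,0,0],[0,0,0],0.0918]]' && python3 -m pendant '[[[0,0,-0.015],[0,0,0],0.0918],[[0,0,-0.03],[0,0,0],0.0918],[[0,0,-0.05],[0,0,0],0.0918],[[0,0,-0.07],[0,0,0],0.0918],[[0,0,-0.09],[0,0,0],0.0918],[[0,0,-0.11],[0,0,0],0.0918],[[0,0,-0.11],[0,0,0],0.0918]]' && python3 -m pendant '[[[0.003,0.016,0],[0,0,0],0.0918],[[0.008,0.045,0],[0,0,0],0.0918],[[0.014,0.078,0],[0,0,0],0.0918],[[0.02,0.11,0],[0,0,0],0.0918],[[0.026,0.142,0],[0,0,0],0.0918],[[0.032,0.174,0],[0,0,0],0.0918],[[0.038,0.206,0],[0,0,0],0.0918],[[0.043,0.233,0],[0,0,0],0.0918],[[0.046,0.25,0],[0,0,0],0.0918],[[0.046,0.25,0],[0,0,0],0.0918]]'
python3 - <<'E'
from h import *
import pickle
c=capture("side");t=capture("top");pickle.dump((c,t),open("p4.pkl","wb"))
im=np.zeros((600,800,3),np.uint8);a=crop(c,210,80,130,195,3);im[:585,:390]=a;b=crop(t,120,180,200,150,2);im[:300,400:800]=b
b=crop(t,120,235,80,60,5);im[300:600,400:800]=b
cv2.imwrite("pics/g6.png",im)
E
```

```text
time: 17.88
tool_pos: [537.9, 16.7, 303.6]
tcp_rot: [3.141, -0.0, 3.142]
contact_force: [0.3, -0.7, -0.2]
grip_width: 70.8
time: 18.47
tool_pos: [538.4, 16.7, 417.8]
tcp_rot: [-3.141, 0.007, -3.142]
contact_force: [0.7, -0.3, 1.2]
grip_width: 92.1
time: 19.3
tool_pos: [490.9, 269.7, 412.8]
tcp_rot: [3.141, -0.001, -3.138]
contact_force: [-0.9, -0.5, -1.6]
grip_width: 91.5
```

View pics/g6.png

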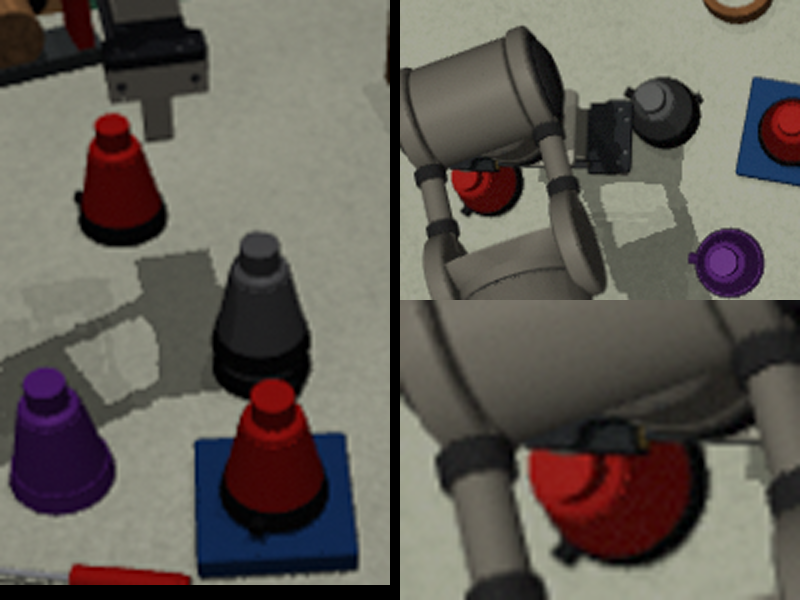

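Red A sits on the stand exactly as grey_left did: side disc (301.3,210.7) against (301,210.6). Red B is in place: side disc (247,121.5), boss unmoved. Going for it.

```bash
python3 -m pendant '[[[0.004,0.02,0],[0,0,0],0.0918],[[0.01,0.052,0],[0,0,0],0.0918],[[0.016,0.084,0],[0,0,0],0.0918],[[0.022,0.116,0],[0,0,0],0.0918],[[0.025,0.138,0],[0,0,0],0.0918],[[0.027,0.146,0],[0,0,0],0.0918],[[0.027,0.146,0],[0,0,0],0.0918]]' && python3 -m pendant '[[[0,0,0.005],[0,0,0],0.0918],[[0,0,0.015],[0,0,0],0.0918],[[0,0,0.035],[0,0,0],0.0918],[[0,0,0.055],[0,0,0],0.0918],[[0,0,0.075],[0,0,0],0.0918],[[0,0,0.095],[0,0,0],0.0918],[[0,0,0.115],[0,0,0],0.0918],[[0,0,0.13],[0,0,0],0.0918],[[0,0,0.139],[0,0,0],0.0918],[[0,0,0.139],[0,0,0],0.0918]]' && python3 -m pendant '[[[0,0,0],[0,0,0],0.06],[[0,0,0],[0,0,0],0.05],[[0,0,0],[0,0,0],0.04],[[0,0,0],[0,0,0],0.03],[[0,0,0],[0,0,0],0.02],[[0,0,0],[0,0,0],0.02],[[0,0,0],[0,0,0],0.02],[[0,0,0],[0,0,0],0.02],[[0,0,0],[0,0,0],0.02],[[0,0,0],[0,0,0],0.02]]'
```

```text
time: 19.98
tool_pos: [464.9, 413.2, 413.1]
tcp_rot: [-3.141, -0.001, -3.141]
contact_force: [-0.5, -0.6, -1.6]
grip_width: 91.9
time: 20.82
tool_pos: [464.9, 411.1, 272.1]
tcp_rot: [-3.139, -0.004, 3.14]
contact_force: [0.3, 0.2, -0.3]
grip_width: 91.9
time: 21.65
tool_pos: [464.9, 412.8, 274.7]
tcp_rot: [3.141, 0.0, -3.142]
contact_force: [-0.5, 0.3, 0.4]
grip_width: 33.1
```

```bash
python3 -m pendant '[[[0,0,-0.005],[0,0,0],0.02],[[0,0,-0.015],[0,0,0],0.02],[[0,0,-0.035],[0,0,0],0.02],[[0,0,-0.06],[0,0,0],0.02],[[0,0,-0.085],[0,0,0],0.02],[[0,0,-0.11],[0,0,0],0.02],[[0,0,-0.135],[0,0,0],0.02],[[0,0,-0.16],[0,0,0],0.02],[[0,0,-0.175],[0,0,0],0.02],[[0,0,-0.18],[0,0,0],0.02]]' && python3 -m pendant '[[[-0.002,-0.01,0],[0,0,0],0.02],[[-0.0055,-0.03,0],[0,0,0],0.02],[[-0.01,-0.055,0],[0,0,0],0.02],[[-0.0147,-0.08,0],[0,0,0],0.02],[[-0.0194,-0.105,0],[0,0,0],0.02],[[-0.024,-0.13,0],[0,0,0],0.02],[[-0.0286,-0.155,0],[0,0,0],0.02],[[-0.0332,-0.18,0],[0,0,0],0.02],[[-0.0378,-0.205,0],[0,0,0],0.02],[[-0.0424,-0.23,0],[0,0,0],0.02]]' && python3 -m pendant '[[[-0.005,-0.025,0],[0,0,0],0.02],[[-0.0095,-0.05,0],[0,0,0],0.02],[[-0.014,-0.075,0],[0,0,0],0.02],[[-0.0185,-0.1,0],[0,0,0],0.02],[[-0.023,-0.125,0],[0,0,0],0.02],[[-0.027,-0.147,0],[0,0,0],0.02],[[-0.03,-0.161,0],[0,0,0],0.02],[[-0.0306,-0.166,0],[0,0,0],0.02],[[-0.0306,-0.166,0],[0,0,0],0.02]]' && python3 -m pendant '[[[0,0,0.005],[0,0,0],0.02],[[0,0,0.015],[0,0,0],0.02],[[0,0,0.025],[0,0,0],0.02],[[0,0,0.035],[0,0,0],0.02],[[0,0,0.045],[0,0,0],0.02],[[0,0,0.05],[0,0,0],0.02],[[0,0,0.05],[0,0,0],0.02]]'
python3 - <<'E'
from h import *
c=capture("side")
cv2.imwrite("pics/g7.png",crop(c,240,110,100,150,3))
E
```

```text
time: 22.48
tool_pos: [464.7, 412.7, 459.0]
tcp_rot: [3.138, 0.005, -3.142]
contact_force: [0.0, -0.4, -0.6]
grip_width: 33.0
time: 23.32
tool_pos: [507.0, 180.8, 453.2]
tcp_rot: [-3.141, -0.003, 3.141]
contact_force: [0.5, -0.5, -0.7]
grip_width: 33.2
time: 24.07
tool_pos: [537.7, 15.4, 453.5]
tcp_rot: [3.141, -0.002, 3.139]
contact_force: [0.3, 1.0, -1.2]
grip_width: 33.2
time: 24.65
tool_pos: [537.7, 17.0, 402.9]
tcp_rot: [3.141, -0.003, -3.141]
contact_force: [-0.1, -0.2, 0.1]
grip_width: 33.6
```

View pics/g7.png

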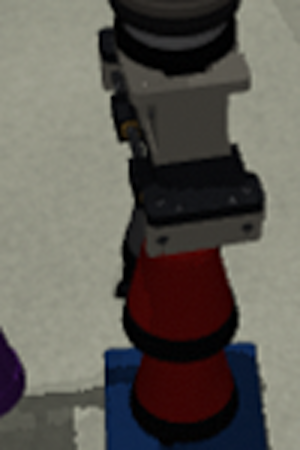

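Red B is in line over red A within about a pixel. Lowering.

```bash
python3 -m pendant '[[[0,0,0.006],[0,0,0],0.02],[[0,0,0.012],[0,0,0],0.02],[[0,0,0.018],[0,0,0],0.02],[[0,0,0.024],[0,0,0],0.02],[[0,0,0.03],[0,0,0],0.02],[[0,0,0.036],[0,0,0],0.02],[[0,0,0.042],[0,0,0],0.02],[[0,0,0.048],[0,0,0],0.02],[[0,0,0.05],[0,0,0],0.02]]' && python3 -m pendant '[[[0,0,0.003],[0,0,0],0.02],[[0,0,0.006],[0,0,0],0.02],[[0,0,0.009],[0,0,0],0.02],[[0,0,0.012],[0,0,0],0.02],[[0,0,0.015],[0,0,0],0.02],[[0,0,0.018],[0,0,0],0.02],[[0,0,0.018],[0,0,0],0.02]]' && python3 -m pendant '[[[0,0,0.001],[0,0,0],0.02],[[0,0,0.0015],[0,0,0],0.02],[[0,0,0.0015],[0,0,0],0.02]]' && python3 -m pendant '[[[0,0,0.0005],[0,0,0],0.02],[[0,0,0.0005],[0,0,0],0.02],[[0,0,0.0005],[0,0,0],0.02]]'
```

```text
time: 25.45
tool_pos: [537.7, 16.8, 353.5]
tcp_rot: [3.141, -0.002, -3.142]
contact_force: [-0.4, -0.0, -1.0]
grip_width: 33.5
time: 26.03
tool_pos: [537.8, 16.7, 336.1]
tcp_rot: [3.141, -0.001, 3.142]
contact_force: [-0.3, 1.0, 0.0]
grip_width: 33.5
time: 26.28
tool_pos: [538.0, 16.7, 335.2]
tcp_rot: [3.142, 0.0, -3.142]
contact_force: [-0.3, 0.7, -1.0]
grip_width: 33.2
time: 26.53
tool_pos: [537.9, 16.8, 334.8]
tcp_rot: [3.142, 0.0, -3.142]
contact_force: [0.7, -1.1, -1.1]
grip_width: 33.3
```

```bash
python3 -m pendant '[[[0,0,0.0005],[0,0,0],0.02],[[0,0,0.0005],[0,0,0],0.02],[[0,0,0.0005],[0,0,0],0.02]]' && python3 -m pendant '[[[0,0,0.0005],[0,0,0],0.02],[[0,0,0.0005],[0,0,0],0.02],[[0,0,0.0005],[0,0,0],0.02]]'
```

```text
time: 26.78
tool_pos: [538.0, 16.7, 334.3]
tcp_rot: [3.142, 0.0, -3.142]
contact_force: [-0.6, 0.6, -0.5]
grip_width: 33.6
time: 27.03
tool_pos: [538.0, 16.7, 334.2]
tcp_rot: [-3.141, 0.001, -3.142]
contact_force: [-0.9, -0.1, 4.8]
grip_width: 33.3
```

Seated at the expected height (334.2) with 4.8 N. Releasing, then heading to the crate with a look at the stack and the cap on the way.

```bash
python3 -m pendant '[[[0,0,0],[0,0,0],0.036],[[0,0,0],[0,0,0],0.042],[[0,0,0],[0,0,0],0.06],[[0,0,0],[0,0,0],0.0918],[[0,0,0],[0,0,0],0.0918],[[0,0,0],[0,0,0],0.0918],[[0,0,0],[0,0,0],0.0918]]' && python3 -m pendant '[[[0,0,-0.015],[0,0,0],0.0918],[[0,0,-0.03],[0,0,0],0.0918],[[0,0,-0.05],[0,0,0],0.0918],[[0,0,-0.07],[0,0,0],0.0918],[[0,0,-0.09],[0,0,0],0.0918],[[0,0,-0.1],[0,0,0],0.0918],[[0,0,-0.1],[0,0,0],0.0918]]' && python3 -m pendant '[[[0.003,-0.016,0],[0,0,0],0.0918],[[0.009,-0.046,0],[0,0,0],0.0918],[[0.016,-0.08,0],[0,0,0],0.0918],[[0.022,-0.112,0],[0,0,0],0.0918],[[0.028,-0.144,0],[0,0,0],0.0918],[[0.034,-0.176,0],[0,0,0],0.0918],[[0.04,-0.208,0],[0,0,0],0.0918],[[0.045,-0.232,0],[0,0,0],0.0918],[[0.048,-0.246,0],[0,0,0],0.0918],[[0.048,-0.246,0],[0,0,0],0.0918]]'
python3 - <<'E'
from h import *
import pickle
c=capture("side");t=capture("top");pickle.dump((c,t),open("p5.pkl","wb"))
im=np.zeros((600,800,3),np.uint8);a=crop(c,230,80,130,195,3);im[:585,:390]=a;b=crop(t,380,220,130,90,3);im[:270,400:790]=b
b=crop(c,250,390,100,80,4);im[275:595,400:800]=b
cv2.imwrite("pics/g8.png",im);cv2.imwrite("pics/full5.png",t["color"][:,:,::-1])
E
```

```text
time: 27.62
tool_pos: [537.9, 16.8, 333.6]
tcp_rot: [3.141, -0.0, -3.142]
contact_force: [0.2, -0.0, -0.4]
grip_width: 70.8
time: 28.2
tool_pos: [538.2, 16.7, 436.0]
tcp_rot: [-3.141, 0.005, -3.142]
contact_force: [0.1, -0.4, -0.3]
grip_width: 91.6
time: 29.03
tool_pos: [489.1, -232.0, 431.9]
tcp_rot: [3.141, -0.002, 3.138]
contact_force: [-0.1, 0.3, -0.4]
grip_width: 92.0
```

View pics/g8.png

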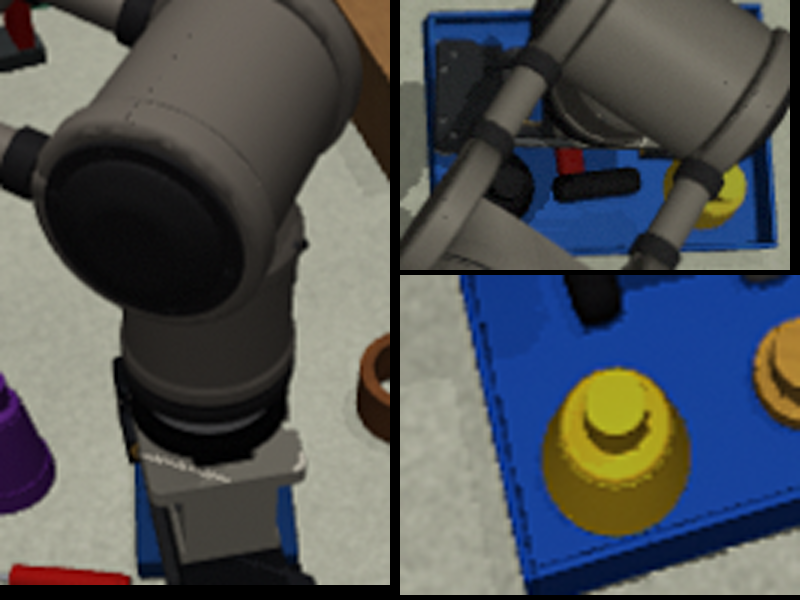

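The yellow cap is unmoved: top view at the far lower right of the crate, side disc at about (304,421.5). The black one at left is the unwanted cap. Target (453.5,-413), within reach (613 mm). The seating height reading confirms the stack, so I'm fetching the cap.

```bash
python3 -m pendant '[[[0.005,-0.02,0],[0,0,0],0.0918],[[0.011,-0.052,0],[0,0,0],0.0918],[[0.018,-0.084,0],[0,0,0],0.0918],[[0.024,-0.116,0],[0,0,0],0.0918],[[0.03,-0.148,0],[0,0,0],0.0918],[[0.035,-0.173,0],[0,0,0],0.0918],[[0.037,-0.1837,0],[0,0,0],0.0918],[[0.037,-0.1837,0],[0,0,0],0.0918]]' && python3 -m pendant '[[[0,0,0.015],[0,0,0],0.0918],[[0,0,0.04],[0,0,0],0.0918],[[0,0,0.065],[0,0,0],0.0918],[[0,0,0.09],[0,0,0],0.0918],[[0,0,0.11],[0,0,0],0.0918],[[0,0,0.13],[0,0,0],0.0918],[[0,0,0.14],[0,0,0],0.0918],[[0,0,0.14],[0,0,0],0.0918]]'
python3 - <<'E'
from h import *
c=capture("side")
cv2.imwrite("pics/g9.png",crop(c,230,340,130,130,4))
E
```

```text
time: 29.8
tool_pos: [452.9, -413.9, 432.6]
tcp_rot: [3.141, -0.001, 3.14]
contact_force: [-0.6, 1.1, -0.6]
grip_width: 91.4
time: 30.47
tool_pos: [453.3, -410.8, 291.4]
tcp_rot: [3.137, -0.003, -3.14]
contact_force: [0.4, -0.1, 0.4]
grip_width: 91.5
```

View pics/g9.png

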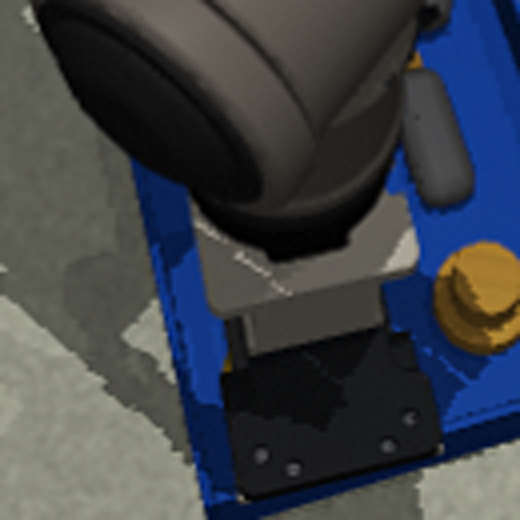

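The gripper covers the cap, with no obstruction around it. Going down and closing.

```bash
python3 -m pendant '[[[0,0,0.01],[0,0,0],0.0918],[[0,0,0.02],[0,0,0],0.0918],[[0,0,0.03],[0,0,0],0.0918],[[0,0,0.04],[0,0,0],0.0918],[[0,0,0.048],[0,0,0],0.0918],[[0,0,0.0527],[0,0,0],0.0918],[[0,0,0.0527],[0,0,0],0.0918]]' && python3 -m pendant '[[[0,0,0],[0,0,0],0.06],[[0,0,0],[0,0,0],0.05],[[0,0,0],[0,0,0],0.04],[[0,0,0],[0,0,0],0.03],[[0,0,0],[0,0,0],0.015],[[0,0,0],[0,0,0],0.015],[[0,0,0],[0,0,0],0.015],[[0,0,0],[0,0,0],0.015],[[0,0,0],[0,0,0],0.015],[[0,0,0],[0,0,0],0.015]]'
```

```text
time: 31.1
tool_pos: [452.6, -412.8, 239.4]
tcp_rot: [3.14, -0.002, 3.141]
contact_force: [-0.5, 0.4, -0.3]
grip_width: 91.7
time: 31.93
tool_pos: [452.9, -412.9, 241.0]
tcp_rot: [3.141, 0.0, 3.142]
contact_force: [-0.4, -0.7, 0.5]
grip_width: 29.7
```

```bash
python3 -m pendant '[[[0,0,0],[0,0,0],0.015],[[0,0,0],[0,0,0],0.015],[[0,0,0],[0,0,0],0.015],[[0,0,0],[0,0,0],0.015]]' && python3 -m pendant '[[[0,0,-0.005],[0,0,0],0.015],[[0,0,-0.015],[0,0,0],0.015],[[0,0,-0.035],[0,0,0],0.015],[[0,0,-0.06],[0,0,0],0.015],[[0,0,-0.085],[0,0,0],0.015],[[0,0,-0.11],[0,0,0],0.015],[[0,0,-0.135],[0,0,0],0.015],[[0,0,-0.16],[0,0,0],0.015],[[0,0,-0.18],[0,0,0],0.015],[[0,0,-0.19],[0,0,0],0.015]]'
python3 - <<'E'
from h import *
c=capture("side")
cv2.imwrite("pics/g10.png",np.hstack([crop(c,210,240,140,200,2.5),crop(c,250,130,100,143,3.5)[:500]]))
E
```

```text
time: 32.27
tool_pos: [452.9, -412.9, 241.0]
tcp_rot: [3.142, 0.0, -3.142]
contact_force: [-0.0, -0.1, -0.7]
grip_width: 27.1
time: 33.1
tool_pos: [452.9, -412.8, 435.2]
tcp_rot: [-3.137, 0.004, -3.141]
contact_force: [-0.4, -0.2, -0.6]
grip_width: 27.3
```

View pics/g10.png

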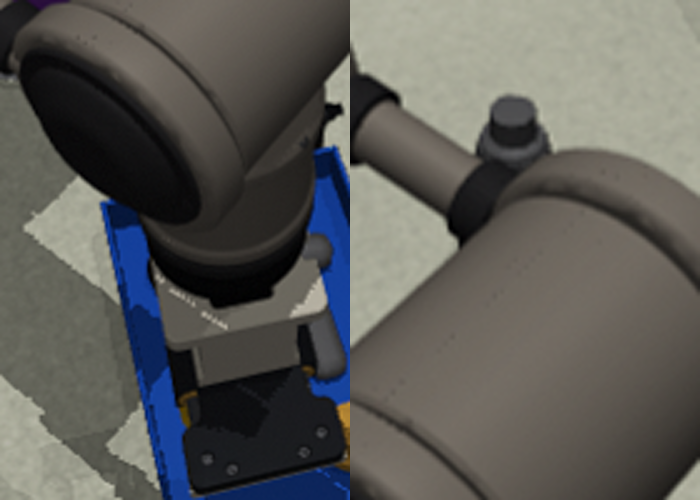

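Grip reads 27.3 on the 28 mm knob and it lifted freely. Raising a bit more and carrying to the stand.

```bash
python3 -m pendant '[[[0,0,-0.01],[0,0,0],0.015],[[0,0,-0.02],[0,0,0],0.015],[[-0.003,0.014,-0.02],[0,0,0],0.015],[[-0.008,0.039,-0.02],[0,0,0],0.015],[[-0.014,0.069,-0.02],[0,0,0],0.015],[[-0.02,0.1,-0.02],[0,0,0],0.015],[[-0.026,0.13,-0.02],[0,0,0],0.015],[[-0.032,0.16,-0.02],[0,0,0],0.015],[[-0.038,0.19,-0.02],[0,0,0],0.015],[[-0.043,0.215,-0.02],[0,0,0],0.015]]' && python3 -m pendant '[[[-0.005,0.03,0],[0,0,0],0.015],[[-0.011,0.06,0],[0,0,0],0.015],[[-0.017,0.09,0],[0,0,0],0.015],[[-0.023,0.12,0],[0,0,0],0.015],[[-0.029,0.15,0],[0,0,0],0.015],[[-0.035,0.18,0],[0,0,0],0.015],[[-0.039,0.2,0],[0,0,0],0.015],[[-0.042,0.2147,0],[0,0,0],0.015],[[-0.042,0.2147,0],[0,0,0],0.015]]' && python3 -m pendant '[[[0,0,0.005],[0,0,0],0.015],[[0,0,0.015],[0,0,0],0.015],[[0,0,0.025],[0,0,0],0.015],[[0,0,0.033],[0,0,0],0.015],[[0,0,0.033],[0,0,0],0.015]]'
python3 - <<'E'
from h import *
c=capture("side");t=capture("top")
im=np.zeros((600,800,3),np.uint8);im[:600,:400]=crop(c,240,120,100,150,4);im[:450,400:]=crop(t,120,120,200,225,2)[:450]
cv2.imwrite("pics/g11.png",im)
E
```

```text
time: 33.98
tool_pos: [495.9, -195.0, 450.2]
tcp_rot: [3.14, -0.001, -3.141]
contact_force: [0.2, 0.3, -0.6]
grip_width: 27.5
time: 34.73
tool_pos: [537.6, 20.2, 450.1]
tcp_rot: [3.14, -0.002, -3.138]
contact_force: [-1.1, -0.9, -0.5]
grip_width: 27.3
time: 35.15
tool_pos: [537.4, 16.0, 415.3]
tcp_rot: [3.141, -0.005, 3.14]
contact_force: [0.2, 0.9, -1.2]
grip_width: 27.1
```

View pics/g11.png

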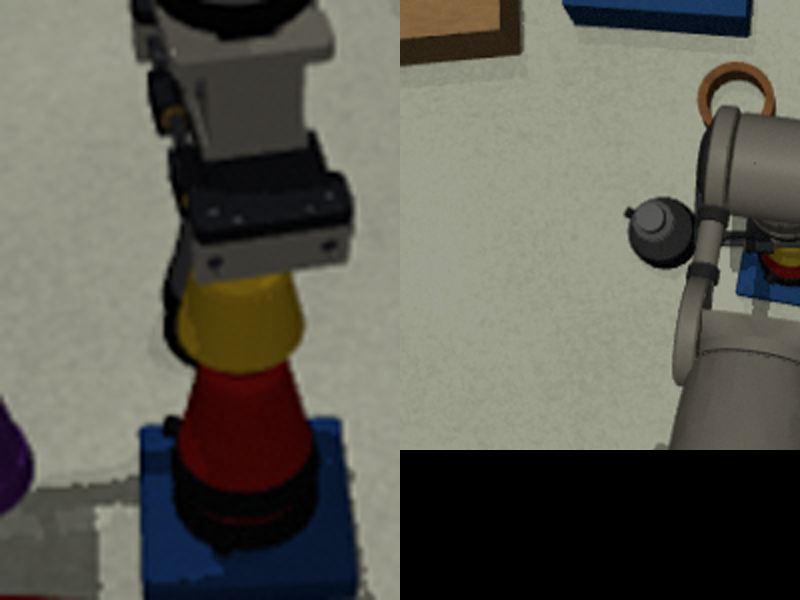

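The red stack is nested with the skirts 30 mm apart, the cap is centred over it within about 1 px, and the grey pair is unmoved. Lowering the cap.

```bash
python3 -m pendant '[[[0,0,0.005],[0,0,0],0.015],[[0,0,0.01],[0,0,0],0.015],[[0,0,0.015],[0,0,0],0.015],[[0,0,0.02],[0,0,0],0.015],[[0,0,0.025],[0,0,0],0.015],[[0,0,0.03],[0,0,0],0.015],[[0,0,0.033],[0,0,0],0.015],[[0,0,0.033],[0,0,0],0.015]]' && python3 -m pendant '[[[0,0,0.003],[0,0,0],0.015],[[0,0,0.006],[0,0,0],0.015],[[0,0,0.009],[0,0,0],0.015],[[0,0,0.012],[0,0,0],0.015],[[0,0,0.015],[0,0,0],0.015],[[0,0,0.017],[0,0,0],0.015],[[0,0,0.017],[0,0,0],0.015]]' && python3 -m pendant '[[[0,0,0.001],[0,0,0],0.015],[[0,0,0.0015],[0,0,0],0.015],[[0,0,0.0015],[0,0,0],0.015]]' && python3 -m pendant '[[[0,0,0.0005],[0,0,0],0.015],[[0,0,0.0005],[0,0,0],0.015],[[0,0,0.0005],[0,0,0],0.015]]'
```

```text
time: 35.92
tool_pos: [537.8, 16.8, 384.1]
tcp_rot: [3.141, -0.001, -3.142]
contact_force: [0.7, -0.1, -0.8]
grip_width: 27.6
time: 36.5
tool_pos: [537.8, 16.7, 367.5]
tcp_rot: [3.141, -0.001, -3.142]
contact_force: [-0.5, 0.4, -1.0]
grip_width: 27.2
time: 36.75
tool_pos: [537.9, 16.8, 366.5]
tcp_rot: [3.141, 0.0, -3.142]
contact_force: [-0.1, -0.1, -0.6]
grip_width: 27.2
time: 37.0
tool_pos: [537.9, 16.7, 366.1]
tcp_rot: [3.142, 0.0, 3.142]
contact_force: [-0.3, -0.1, -1.4]
grip_width: 27.7
```

```bash
python3 -m pendant '[[[0,0,0.0005],[0,0,0],0.015],[[0,0,0.0005],[0,0,0],0.015],[[0,0,0.0005],[0,0,0],0.015]]' && python3 -m pendant '[[[0,0,0.0005],[0,0,0],0.015],[[0,0,0.0005],[0,0,0],0.015],[[0,0,0.0005],[0,0,0],0.015]]'
```

```text
time: 37.25
tool_pos: [538.0, 16.8, 365.7]
tcp_rot: [3.142, 0.0, -3.142]
contact_force: [0.9, -0.0, 0.0]
grip_width: 27.3
time: 37.5
tool_pos: [538.0, 16.8, 365.7]
tcp_rot: [3.142, 0.001, -3.142]
contact_force: [-0.9, -0.0, 5.8]
grip_width: 27.3
```

Contact at 365.7 mm (expected 366.0), 5.8 N. Releasing, retreating clear, and a final look.

```bash
python3 -m pendant '[[[0,0,0],[0,0,0],0.03],[[0,0,0],[0,0,0],0.036],[[0,0,0],[0,0,0],0.06],[[0,0,0],[0,0,0],0.0918],[[0,0,0],[0,0,0],0.0918],[[0,0,0],[0,0,0],0.0918],[[0,0,0],[0,0,0],0.0918],[[0,0,0],[0,0,0],0.0918]]' && python3 -m pendant '[[[0,0,-0.01],[0,0,0],0.0918],[[0,0,-0.025],[0,0,0],0.0918],[[0,0,-0.045],[0,0,0],0.0918],[[0,0,-0.065],[0,0,0],0.0918],[[0,0,-0.08],[0,0,0],0.0918],[[0,0,-0.08],[0,0,0],0.0918]]' && python3 -m pendant '[[[0.01,0.015,0],[0,0,0],0.0918],[[0.02,0.045,0],[0,0,0],0.0918],[[0.035,0.075,0],[0,0,0],0.0918],[[0.05,0.105,0],[0,0,0],0.0918],[[0.06,0.135,0],[0,0,0],0.0918],[[0.07,0.165,0],[0,0,0],0.0918],[[0.08,0.195,0],[0,0,0],0.0918],[[0.09,0.225,0],[0,0,0],0.0918],[[0.095,0.25,0],[0,0,0],0.0918],[[0.095,0.25,0],[0,0,0],0.0918]]' && python3 -m pendant '[[[0,0.02,0],[0,0,0],0.0918],[[0,0.045,0],[0,0,0],0.0918],[[0,0.07,0],[0,0,0],0.0918],[[0,0.09,0],[0,0,0],0.0918],[[0,0.1,0],[0,0,0],0.0918],[[0,0.1,0],[0,0,0],0.0918]]'
python3 - <<'E'
from h import *
import pickle
c=capture("side");t=capture("top");pickle.dump((c,t),open("p6.pkl","wb"))
im=np.zeros((600,800,3),np.uint8);im[:600,:400]=crop(c,240,120,100,150,4);im[:540,400:]=crop(t,190,140,200,270,2)[:540]
cv2.imwrite("pics/g12.png",im)
# yellow cap on stand: knob top disc, expected z 60+70+81=211
print("expected knob px side/top",proj(c,[538.2,16.7,211]),proj(t,[538.2,16.7,211]))
E
```

```text
time: 38.17
tool_pos: [537.9, 16.8, 365.0]
tcp_rot: [3.141, -0.0, -3.142]
contact_force: [0.1, -0.1, 0.8]
grip_width: 71.4
time: 38.67
tool_pos: [538.2, 16.8, 449.2]
tcp_rot: [-3.141, 0.007, -3.142]
contact_force: [0.1, -1.4, 0.2]
grip_width: 91.8
time: 39.5
tool_pos: [441.5, 270.1, 444.6]
tcp_rot: [3.14, -0.001, -3.138]
contact_force: [-0.2, -0.2, -0.1]
grip_width: 91.5
time: 40.0
tool_pos: [442.9, 367.8, 444.3]
tcp_rot: [-3.141, -0.001, -3.14]
contact_force: [-1.4, -0.4, -0.1]
grip_width: 91.9
expected knob px side/top [300.25670457 190.07179046] [315.54402019 236.58766924]
```

View pics/g12.png

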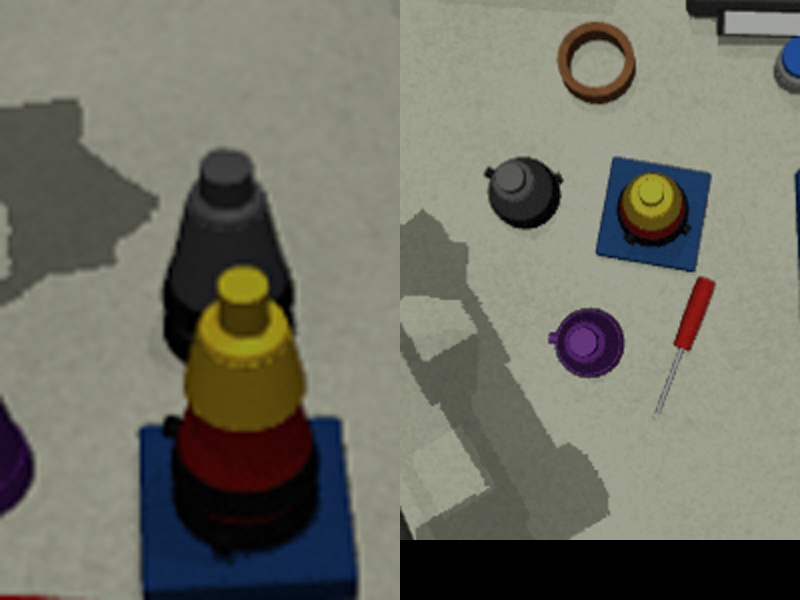

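The final view shows the stack complete: knob px side (300.8,191.2) and top (316,235.5), both within about 1 px of the expected seated position. One quick mask check for any red shell the arm might have hidden at the start, then I'll hand in.

Run:
```python
from h import *
import pickle
for f in("p3","p6"):
    c,t=pickle.load(open(f+".pkl","rb"))
    for n,im in(("c",c),("t",t)):
        h=cv2.cvtColor(im["color"],cv2.COLOR_RGB2HSV);m=cv2.inRange(h,(0,170,50),(5,255,255))|cv2.inRange(h,(174,170,50),(180,255,255))
        _,_,st,ce=cv2.connectedComponentsWithStats(m)
        print(f,n,[(q.round().astype(int).tolist(),int(s[4])) for s,q in zip(st,ce) if 60<s[4]<5000])
```

```text
p3 c [([62, 20], 111), ([93, 59], 282), ([181, 55], 138), ([123, 58], 159), ([212, 69], 179), ([182, 73], 199), ([152, 76], 207), ([90, 83], 209), ([298, 152], 413), ([253, 274], 371), ([302, 370], 128)]
p3 t [([205, 224], 675), ([162, 270], 703), ([45, 268], 134), ([436, 273], 77), ([7, 297], 226), ([5, 367], 124), ([4, 401], 104), ([4, 435], 77)]
p6 c [([64, 12], 413), ([99, 11], 365), ([133, 9], 320), ([168, 7], 264), ([180, 53], 124), ([151, 56], 140), ([123, 58], 121), ([91, 63], 161), ([211, 69], 121), ([182, 73], 159), ([152, 76], 164), ([89, 83], 156), ([299, 234], 355), ([253, 274], 369), ([302, 369], 123)]
p6 t [([317, 253], 105), ([41, 269], 69), ([436, 273], 77), ([337, 296], 312), ([7, 296], 245), ([5, 366], 154), ([5, 400], 128), ([4, 435], 97)]
```

No other red shell is on the bench. The remaining red is the rack beyond the bench edge, the clamp, the trigger and the screwdriver. Handing in.

```bash
python3 -c "
from plant import close_job; print(close_job())"
```

```text
the job is handed in; nothing more can be done
None
```

The job is done and handed in at about 40 s on the robot's clock; the hand-in reports no verdict.

- **Grey shells:** I took the left-over one off the stand and nested it over the other on the bench. It came to rest at the height it was gripped at on the stand (303.8 against 303.7 mm).
- **Red shells:** only two were on the bench. Both are nested on the stand, the second 30 mm above the first, each set down with no more than 6 N.
- **Yellow cap:** it went on last and made contact at 365.7 mm, where 366.0 was expected.

**Last checks:**
- The final pictures show the cap's knob within about 1 px of its fully seated position in both views.
- The grey pair stands nested, and the robot is clear of everything.
- I did not touch the tape, jar, screwdriver or purple look-alike. I did not measure their positions against the start.
- No other red shell was left on the bench, and I saw no shell get knocked aside.

**What disagreed:** the two cameras differed by up to about 7 mm on the cap's position and 4 mm on the shells. I averaged the views and corrected using the grey stack once its position was known. The cap's triangulated height was 12 mm low, so I took its height from the given sizes; the grip and the seating height then matched.

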